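Level the setting plate with its fold-out crank

ROBOT

A 7-joint arm with a two-finger parallel gripper is mounted at the origin on a cart in front of the work surface, level with it; the furniture and walls round the work are solid. World frame = base frame: x ahead of the robot, y to its left, z up, the work surface at z = 0. Lengths are in m, angles in rad, forces in N, time in s.
With the tool pointing down it reaches from about 0.35 to 0.9 m from the base axis. Payload 7.2 kg.
Tool frame: the origin (TCP) lies midway between the tips of the shut fingers; the grasp point (between the pads) lies 19 mm behind it; z points along the fingers, y is the line along which they close (so a half turn about z gives the same grasp; the last joint's range is limited). The gripper opens to 88 mm and grips with 3 to 60 N. Pads are 20 mm wide; open, the fingers measure 115 mm over their backs; the gripper's body (75 mm by 178 mm) begins 61 mm behind the grasp point.
Start: joints at [-1.222, 0.411, -0.013, 1.596, 0.006, 1.134, -0.082], TCP at [0.253, 0.571, 0.223] pointing down, gripper open.
Joint ranges: [-2.95, 2.95], [-0.29, 1.99], [-1.47, 1.44], [0.14, 2.54], [-1.03, 4.17], [0.13, 1.85], [-2.86, 2.86]. Speed limits (rad/s): [2.39, 2.39, 3.01, 3.01, 3.14, 3.14, 3.14].

INTERFACE

Orientations are given as a unit quaternion [x, y, z, w].
In Python, from plant import * gives the robot as it stands. The module is installed in compiled form; this text tells all that it offers.
- The arm moves only by the tool play_rows, never from a script. Its argument "increments" is a list of rows, each an object of numbers: "x", "y", "z": the shift along the world's x, y, z in m; "turn": the turn about the world's z in degrees; "hand": the opening, from 0 (shut) to 1 (fully open). In form: [{"x": .., "y": .., "z": .., "turn": .., "hand": ..}, ...]. A call has exactly 8 rows; each row shifts and turns the commanded pose from where the row before left it; what a row does not reach is not made up. A row lasts 1/8 s, in which the tool goes at most 62.5 mm and 10.7 degrees, less where a joint would pass 70% of its speed; a pose out of reach is approached as far as the arm can. A call with a gripper value outside its range is refused whole. The fingers move at their own pace and stop on an object; "newtons" is the grip in N (left out, the last holds). Time passes only in rows, so rows that do not move let the fingers close, or fill a call up. It gives the time, the measured TCP pose, the force, the opening and the grip force at its end, in the units of the state.
- get_obs(): the state, without advancing time (a new reading comes with each control period).
- camera(name): name is "side" or "top"; returns the picture (480x640x3 uint8, red, green, blue); there is no depth.
- calibration(name): a dict with "fov_y" (degrees; the focal length in pixels is half the picture's height over the tangent of half this angle, whatever the lens; pixels are square), "cx", "cy" (the principal point, pixels), "view" (4x4, takes a point from world to camera coordinates). Camera axes: x right, y down, z forward; pixel columns grow to the right and rows downward; lengths in m; the calibration is good to about 2 mm. A picture is of the moment at which its call begins. calibration takes no time and is no camera call.
- sign_off(): hands the job in; it is judged then, once.
The state is a dict: "time": time; "joint_pos": joint angles; "qvel": joint speeds; "joint_efforts": joint torques, N m; "position": TCP position; "ee_rot": TCP orientation; "ft_force": force on the tool from outside, world axes, zero at the start; "moment": the same for the moment, N m; "opening": finger opening in m; "grip_force": force on a finger pad.
Only numpy, scipy, OpenCV 4.12 (cv2) and the standard library are available. Lean on these libraries where they do the work, as an engineer would, in place of code of your own. Each camera call takes 0.05 s, during which the arm holds its last target. There are 200 camera calls.

TASK

The steel setting plate on the grey stand is low on one side. First swing the crank's folded-down handle up until it stands fully out from the crank arm, before the crank is turned; then wind the crank by that handle, which drives the wedge under the low side, until the bubble of the level on the plate is centred between its two black lines. Leave the handle standing out, let go, and leave the tin, the rivet punch and the black knob beside the stand where they are.

Things in the scene. Friction and masses are not known exactly. Their poses are not given: they have to be found in the camera images.
- station: Grey fixed levelling stand, 0.32 m high, on a steel base plate (x -70 to 240, y +-100 mm). Origin on the worktop straight below the crank hub; x points to the rear of the stand, away from the robot, y to its left, z up. The crank sits on a sloping 155 x 130 mm face at the front whose normal leans 30 degrees from vertical towards -x: (-0.5, 0, 0.866) in this frame.
- crank_hub (a point): Centre of the sloping face, on the crank shaft's axis, 100 mm above the worktop. The shaft runs along the face's normal. Site axes as station.
- plate_edge (a point): Middle of the lower front edge of the 205 x 240 x 14 mm steel setting plate when level, 15 mm behind the hub in x, 281 mm up; axes as station. The plate reaches back from here, y +-120 mm, and overhangs the upper half of the crank's circle: a hand pointing straight down strikes it there, one leaning along the shaft clears it (edge about 54 mm from the handle's axis at the top of the circle).
- handle_hinge (a point): Hinge of the fold-out handle, at the end of the crank arm: 50 mm from the shaft's axis, 30 mm out from the sloping face along its normal. Its z axis is along the shaft, outwards.
- handle_mid (a point): Middle of the handle's black round sleeve (19 mm diameter, 60 mm long), on its axis, 52 mm from the hinge; the sleeve spans 20 to 80 mm from the hinge and spins freely on its pin. Folded, it lies back along the arm, over the shaft and 30 mm past it, its axis 30 mm off the face (the hub under it is 20 mm high), with finger room on both sides. Unfolded it is parallel to the shaft.
- fold (a joint): Angle of the handle on its hinge: 0 = folded flat along the arm, 1.571 = fully out, parallel to the shaft, against its stop. Friction (0.06 N m) holds it where it is left. The hinge's axis lies parallel to the sloping face, square to the arm.
- crank (a joint): Turn of the crank about the shaft, rad: 0 = plate level, negative = right side (-y) too low; it grows clockwise as seen looking at the sloping face from outside. Stops at -12 and +3. It starts 1.2 to 1.5 turns short of level, the arm within 0.7 rad of straight down the slope (towards the robot). Friction 0.1 N m holds it where it is left.
- bubble (a joint): Offset (m) of the white bubble, 18 mm long, from the middle of the vial along the stand's y: 0 = centred, positive = to the left; moves -0.0045 m per rad of crank. The level is a 170 mm aluminium bar across the plate near its front edge, with a green tube and black lines 12.5 mm either side of the middle. A steel wedge under the plate's right side lifts it; only the crank moves the wedge.
- grease_tin: Bystander: flat tin 72 mm across, 38 mm high, standing left of the stand; origin at the centre of its underside.
- punch_3: Bystander: steel rivet punch standing upright, 25 mm across, 58 mm high, right of the stand; origin at the centre of its underside.
- knob_4: Bystander: black lid knob 41 mm across, 32 mm high, left of the stand; origin at the centre of its underside.

How it is judged:
On the way, in this order (a step that is already met when the one before it is completed fails the run):
1. the crank handle is swung fully out (over 1.4 rad) while the crank has not yet been turned by more than about 0.8 rad (hinge moved under 40 mm) (value of joint fold above 1.4 rad and distance of handle_hinge from where it was at the start of the episode below 0.04 m), for 0.2 s.
2. the bubble is within 4 mm of the middle of the vial (value of joint bubble between -0.004 and 0.004 m), for 0.2 s.
At the end, for the whole second after the job is handed in: The bubble rests within 4 mm of the vial's middle (the crank within 0.89 rad of level), the crank is at rest and let go, and its handle still stands out (over 1.35 rad) (all of step 2 and value of joint fold above 1.35 rad and velocity of joint crank between -0.05 and 0.05 rad/s); the robot touches nothing.
It fails at once if the tin is pushed more than 30 mm or knocked over (distance of grease_tin from where it was at the start of the episode above 0.03 m or angle between grease_tin's own z axis and vertical above 0.5 rad).
It fails at once if the punch is pushed more than 30 mm or knocked over (distance of punch_3 from where it was at the start of the episode above 0.03 m or angle between punch_3's own z axis and vertical above 0.5 rad).
It fails at once if the knob is pushed more than 30 mm or knocked over (distance of knob_4 from where it was at the start of the episode above 0.03 m or angle between knob_4's own z axis and vertical above 0.5 rad).
It also fails if it takes over 58 s, if anything falls off the work surface, if the arm or the gripper's body presses on something with over 40 N, if the wrist force passes 120 N, or if a joint passes its speed limit or range.

## Working session

There is one attempt and no reset: what is moved stays moved. The work goes in short steps, Python scripts to look and compute and a tool call to move; the robot and the scene stay as the last step left them, time stands still between calls to the robot, and variables do not carry over. Pictures are saved under pics/ and viewed, at most 10 in all, crops included, and the job is handed in when it is done.

Besides the shell and the picture viewer there is one more tool, called after "Call:" as name(argument=value, ...), one argument or row to a line, values as JSON. play_rows: Moves the arm, as the interface text tells. Its arguments: {"type":"object","properties":{"increments":{"type":"array","items":{"type":"object","properties":{"x":{"type":"number"},"y":{"type":"number"},"z":{"type":"number"},"turn":{"type":"number"},"hand":{"type":"number"}}}},"newtons":{"type":"number"}},"required":["increments"]}

```bash
mkdir -p pics; cat > h.py <<'E'
from plant import *
import numpy as np, cv2
def cal(n):
    c=calibration(n); f=240/np.tan(np.radians(c["fov_y"])/2); return f,c["cx"],c["cy"],np.array(c["view"])
def proj(n,p):
    f,cx,cy,V=cal(n); q=V@np.append(p,1); return np.array([cx+f*q[0]/q[2],cy+f*q[1]/q[2]])
def ray(n,u,v):
    f,cx,cy,V=cal(n); R=V[:3,:3]; d=R.T@np.array([(u-cx)/f,(v-cy)/f,1]); return -R.T@V[:3,3],d/np.linalg.norm(d)
def onz(n,u,v,z):
    o,d=ray(n,u,v); return o+d*(z-o[2])/d[2]
def tri(a,b):
    (o1,d1),(o2,d2)=ray(*a),ray(*b)
    A=np.array([d1,-d2]).T; t=np.linalg.lstsq(A,o2-o1,rcond=None)[0]
    p,q=o1+t[0]*d1,o2+t[1]*d2; return (p+q)/2,np.linalg.norm(p-q)
def save(n,f):
    im=camera(n)[:,:,::-1]; cv2.imwrite(f,im); return im
E
python3 - <<'E'
from h import *
for n in("side","top"):
    save(n,f"pics/{n}0.png"); print(n,cal(n)[:3]); print(ray(n,320,240))
    print(onz(n,320,240,0))
o=get_obs();print(o)
E
```

```text
side (np.float64(559.5987223804291), 325.87319760723676, 242.538565469146)
(array([0.27845457, 0.3810737 , 0.905356  ]), array([ 0.34706093, -0.60819309, -0.71389766]))
[ 0.71859286 -0.3902291   0.        ]
top (np.float64(494.62458379915853), 319.14166892418785, 233.84642915107)
(array([ 0.44218612, -0.16674009,  1.05687289]), array([ 0.19264938, -0.09036301, -0.97709812]))
[ 0.65056428 -0.26448075  0.        ]
{'time': 0.1, 'joint_pos': array([-1.22220284,  0.41186891, -0.01270478,  1.59690738,  0.00562319,
        1.134319  , -0.08216872]), 'qvel': array([ 0.00016112, -0.00104565, -0.00105765, -0.0013246 ,  0.00128833,
       -0.00078841, -0.00033114]), 'joint_efforts': array([ 2.40201749e-03, -5.89091921e+01,  6.43793922e-01, -2.91708809e+01,
       -5.37724094e-02,  1.45103919e-02,  4.62541254e-05]), 'position': array([0.25288643, 0.57107355, 0.22188438]), 'ee_rot': array([ 2.06862971e-01,  9.78369651e-01, -7.28066872e-04, -8.90427796e-05]), 'ft_force': array([-0.02987348, -0.00894161, -0.56030083]), 'moment': array([0.00579584, 0.00328908, 0.00516827]), 'grip_force': 0.0, 'opening': 0.08793566485764036}
```

View pics/side0.png

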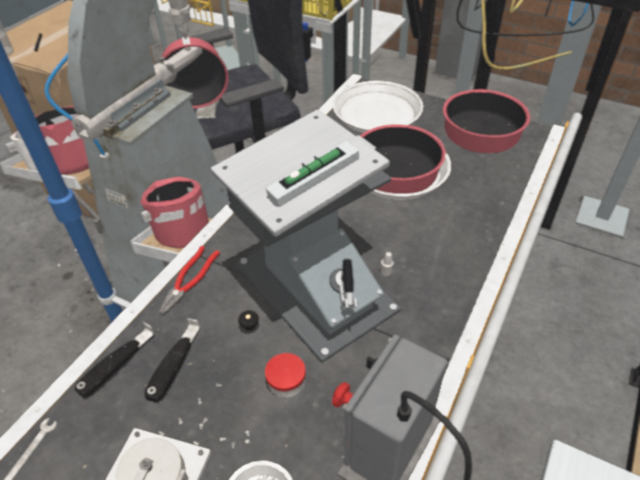

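View pics/top0.png

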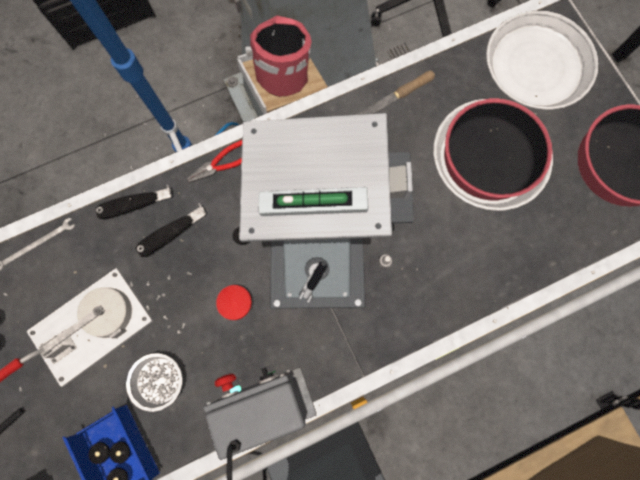

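Both pictures show the stand: the crank at about (347,285) in side and (315,280) in top. The tin is at (285,370) side and (234,302) top, the knob at (248,320) side, the punch at (388,262) side and (386,260) top. The bubble sits left. Next come enlarged crops.

```bash
python3 - <<'E'
import cv2,numpy as np
a=cv2.imread("pics/side0.png")[225:365,290:410]; b=cv2.imread("pics/top0.png")[225:315,260:375]
a=cv2.resize(a,None,fx=4,fy=4,interpolation=3)   #480x560
b=cv2.resize(b,None,fx=6,fy=6,interpolation=3)
cv2.imwrite("pics/c1.png",a);cv2.imwrite("pics/c2.png",b)
E
```

```text
(no output)
```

View pics/c1.png

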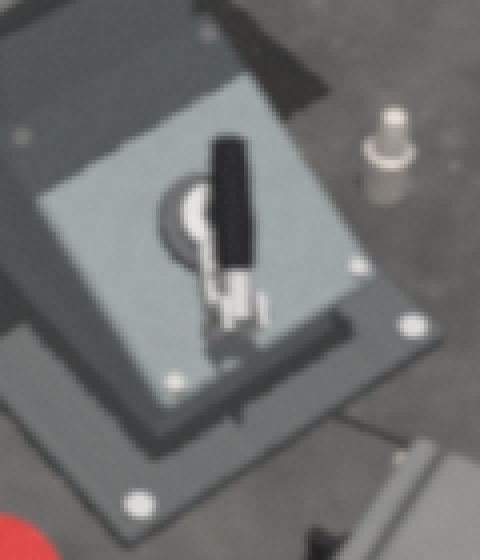

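View pics/c2.png

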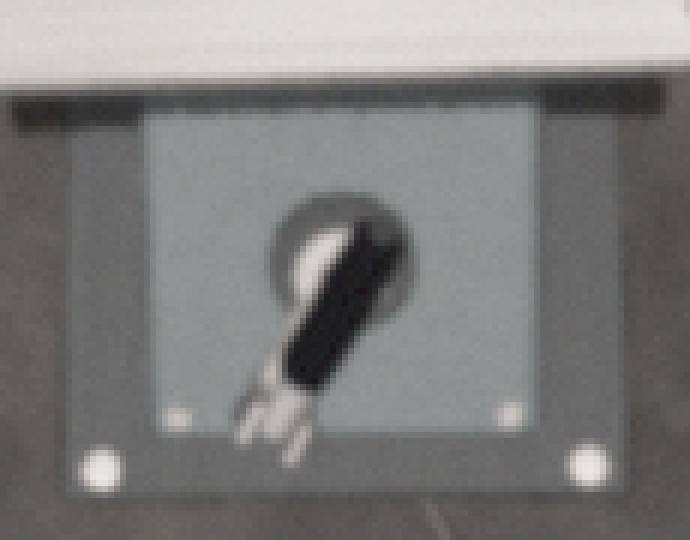

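The crops show bolts, corners, the shaft hub, and the sleeve lying along the arm; next I triangulate these.

```bash
python3 - <<'E'
from h import *
S=lambda u,v:("side",290+(u+.5)/4-.5,225+(v+.5)/4-.5)
T=lambda u,v:("top",260+(u+.5)/6-.5,225+(v+.5)/6-.5)
P={}
for n,s,t in [("baseL",(140,504),(101,470)),("baseR",(413,325),(588,466)),("cornL",(128,546),(66,494)),("cornR",(440,338),(628,490)),
 ("faceL",(175,382),(178,418)),("faceR",(359,266),(509,416)),("slFar",(229,140),(382,235)),("slNear",(236,266),(305,380)),("hinge",(238,300),(275,432))]:
    p,e=tri(S(*s),T(*t)); P[n]=p; print(n,p.round(4),round(e,4))
d=P["cornR"]-P["cornL"]; print("yaw",np.degrees(np.arctan2(d[0],-d[1])),np.linalg.norm(d))
d=P["baseR"]-P["baseL"]; print("yaw",np.degrees(np.arctan2(d[0],-d[1])),np.linalg.norm(d))
d=P["faceR"]-P["faceL"]; print("yaw",np.degrees(np.arctan2(d[0],-d[1])),np.linalg.norm(d))
yaw=np.arctan2(d[0],-d[1])
m=(P["cornR"]+P["cornL"])/2
ex=np.array([np.cos(yaw),np.sin(yaw),0]); ey=np.array([-np.sin(yaw),np.cos(yaw),0])
o=m+0.07*ex; o[2]=0; print("station",o)
for n in P:
    q=P[n]-o; print(n,(q@ex).round(4),(q@ey).round(4),q[2].round(4))
E
```

```text
baseL [ 0.5638 -0.1233  0.0215] 0.0002
baseR [ 0.4928 -0.2766  0.0225] 0.0004
cornL [ 0.5626 -0.1083  0.0078] 0.0009
cornR [ 0.4807 -0.287   0.007 ] 0.0009
faceL [ 0.5619 -0.1555  0.0783] 0.0
faceR [ 0.5155 -0.2543  0.08  ] 0.0008
slFar [ 0.5765 -0.2365  0.1551] 0.0008
slNear [ 0.5512 -0.1969  0.122 ] 0.0019
hinge [ 0.5414 -0.1812  0.1205] 0.0037
yaw -24.635725545148393 0.19667334479328544
yaw -24.84618158705713 0.16896197083864176
yaw -25.14425214731261 0.10912483971201399
station [ 0.58502207 -0.22740428  0.        ]
baseL -0.0635 0.0852 0.0215
baseR -0.0626 -0.0837 0.0225
cornL -0.0709 0.0983 0.0078
cornR -0.0691 -0.0983 0.007
faceL -0.0515 0.0552 0.0783
faceR -0.0515 -0.0539 0.08
slFar -0.0038 -0.0119 0.1551
slNear -0.0435 0.0132 0.122
hinge -0.0591 0.0233 0.1205
```

```bash
cat >> h.py <<'E'
yaw=np.radians(-25.0); O=np.array([0.585,-0.2274,0])
ex=np.array([np.cos(yaw),np.sin(yaw),0]); ey=np.array([-np.sin(yaw),np.cos(yaw),0]); ez=np.array([0,0,1.])
EU=np.array([.866,0,.5]); N=np.array([-.5,0,.866]); HUB=np.array([0,0,.1])
def W(p): return O+p[0]*ex+p[1]*ey+p[2]*ez
def St(w): d=np.array(w)-O; return np.array([d@ex,d@ey,d[2]])
def hinge(ph): return HUB+.03*N+.05*(-np.cos(ph)*EU+np.sin(ph)*np.array([0,1,0]))
def sl(ph,al,s):   # point on handle axis, station frame
    a=np.cos(ph)*EU-np.sin(ph)*np.array([0,1,0]); return hinge(ph)+s*(np.cos(al)*a+np.sin(al)*N)
def state():
    o=get_obs(); print("t",round(o["time"],2),"st",St(o["position"]).round(4),"w",o["position"].round(4),"F",o["ft_force"].round(1),"open",round(o["opening"],4),"g",round(o["grip_force"],1)); return o
E
python3 - <<'E'
from h import *
ph=.459
out=[]
for n,(u0,v0,u1,v1),k in [("side",(205,105,415,365),2.3),("top",(230,105,400,315),2.3)]:
    im=cv2.imread(f"pics/{n}0.png")[v0:v1,u0:u1]; im=cv2.resize(im,None,fx=k,fy=k,interpolation=3)
    def m(p,c):
        q=(proj(n,W(p))-[u0,v0]+.5)*k; cv2.circle(im,tuple(int(x) for x in q),2,c,-1)
    for x,y in[(-.07,.1),(-.07,-.1)]: m((x,y,.008),(0,255,255))
    m(HUB+.02*N,(0,0,255)); m(hinge(ph),(0,255,0))
    for s in(.02,.035,.05,.08): m(sl(ph,0,s),(255,0,255))
    for x in(.065,-.065):
        for y in(.0775,-.0775): m(HUB+y*EU+[0,x,0],(255,255,0)); 
    for y in(-.12,0,.12): m((.015,y,.281),(0,0,255)); m((.015,y,.295),(255,0,0))
    out.append(im)
h=600; o=np.zeros((600,sum(i.shape[1] for i in out),3),np.uint8); x=0
for i in out: o[:min(600,i.shape[0]),x:x+i.shape[1]]=i[:600]; x+=i.shape[1]
cv2.imwrite("pics/ov.png",o[:, :800]); print(o.shape)
E
```

```text
(600, 874, 3)
```

View pics/ov.png

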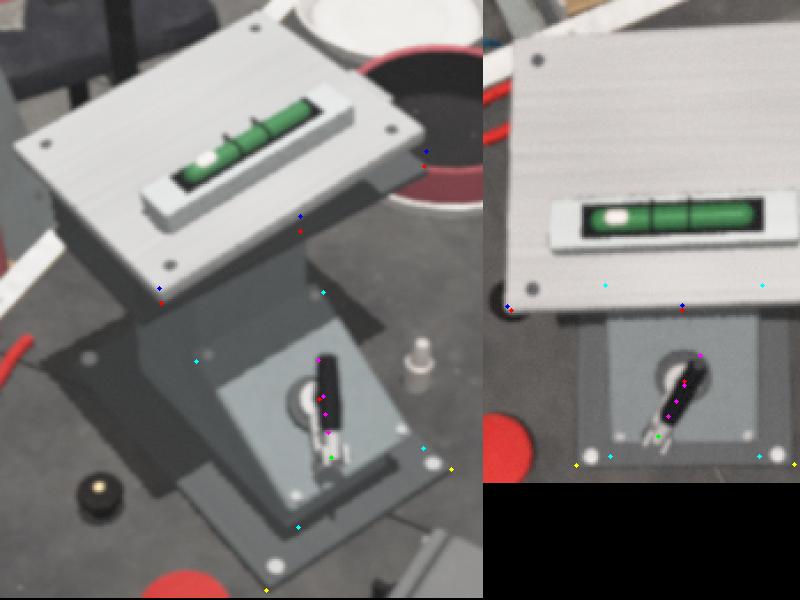

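The overlay matches on the base, plate edge and arm direction, but the sleeve looks slightly higher. The bubble is at about (206,158) in the left panel. I check the disc and the fit of the sleeve line.

```bash
python3 - <<'E'
from h import *
from scipy.optimize import least_squares
S=lambda u,v:("side",290+(u+.5)/4-.5,225+(v+.5)/4-.5)
T=lambda u,v:("top",260+(u+.5)/6-.5,225+(v+.5)/6-.5)
for s,t in [((194,222),(342,262)),((199,213),(325,265))]:
    p,e=tri(S(*s),T(*t)); q=St(p)-HUB; print("disc/cap st",St(p).round(4),e.round(4),"n",(q@N).round(4),"u",(q@EU).round(4))
# sleeve fit: phi, alpha, hub shift along n
obs=[(S(229,137),.08),(S(236,268),.02),(T(382,230),.08),(T(305,382),.02)]
def r(v):
    return np.concatenate([proj(o[0],W(sl(v[0],v[1],s)+v[2]*N+v[3]*EU))-o[1:] for o,s in obs])
f=least_squares(r,[.46,0,0,0]); print(f.x,f.fun.round(1))
# bubble
for n in("top",):
    k=2.3; L=lambda x,y:(n,230+x/k-.5,105+y/k-.5)
    pts=[St(onz(*L(x,y),.315)) for x,y in[(616,217),(652,216),(689,216)]]; print(np.array(pts).round(4))
E
```

```text
disc/cap st [-0.0021  0.0029  0.1058] 0.0054 n 0.0061 u 0.0011
disc/cap st [-0.007   0.0067  0.1201] 0.0008 n 0.0209 u 0.004
[ 4.48464247e-01  1.74995736e-01  5.85367595e-03 -3.14167196e-04] [-0.3 -0.1  0.6  0.2  0.5  0.3 -0.2 -0.5]
[[ 0.071  -0.2833  0.315 ]
 [ 0.0716 -0.3078  0.315 ]
 [ 0.0715 -0.333   0.315 ]]
```

```bash
python3 - <<'E'
from h import *
for s in(.025,.03,.035,.04,.05,.06):
    p=sl(.448,.175,s)+.0058*N; print(s,p.round(4))
E
```

```text
0.025 [-0.0399  0.011   0.1233]
0.03 [-0.0365  0.0089  0.1263]
0.035 [-0.0331  0.0067  0.1293]
0.04 [-0.0297  0.0046  0.1323]
0.05 [-0.0228  0.0003  0.1382]
0.06 [-0.016  -0.0039  0.1441]
```

Call:
play_rows(
  increments=[
    {"x": 0.015,"y": -0.047,"z": 0.01,"turn": -1.1,"hand": 1},
    {"x": 0.015,"y": -0.047,"z": 0.01,"hand": 1},
    {"x": 0.015,"y": -0.047,"z": 0.01,"hand": 1},
    {"x": 0.015,"y": -0.047,"hand": 1},
    {"x": 0.015,"y": -0.047,"hand": 1},
    {"x": 0.015,"y": -0.047,"hand": 1},
    {"x": 0.015,"y": -0.047,"hand": 1},
    {"x": 0.015,"y": -0.047,"hand": 1},
  ],
)

```text
invalid input
```

Call:
play_rows(
  increments=[
    {"x": 0.015,"y": -0.047,"hand": 1},
    {"x": 0.015,"y": -0.047,"hand": 1},
    {"x": 0.015,"y": -0.047,"hand": 0.8},
    {"x": 0.015,"y": -0.047,"hand": 0.7},
    {"x": 0.015,"y": -0.047,"hand": 0.6},
    {"x": 0.015,"y": -0.047,"hand": 0.6},
    {"x": 0.015,"y": -0.047,"hand": 0.6},
    {"x": 0.015,"y": -0.047,"hand": 0.6},
  ],
)

```text
invalid input
```

```bash
python3 - <<'E'
from h import *
o=state();print(o["ee_rot"].round(4),o["joint_pos"].round(2))
E
```

```text
t 0.1 st [-0.6384  0.5833  0.2219] w [0.2529 0.5711 0.2219] F [-0.  -0.  -0.6] open 0.0879 g 0.0
[ 2.069e-01  9.784e-01 -7.000e-04 -1.000e-04] [-1.22  0.41 -0.01  1.6   0.01  1.13 -0.08]
```

Call:
play_rows(
  increments=[
    {"x": 0.015,"y": -0.047,"z": 0.01,"turn": -1.1,"hand": 1.0},
    {"x": 0.015,"y": -0.047,"z": 0.01,"turn": 0,"hand": 1.0},
    {"x": 0.015,"y": -0.047,"z": 0.01,"turn": 0,"hand": 1.0},
    {"x": 0.015,"y": -0.047,"z": 0,"turn": 0,"hand": 1.0},
    {"x": 0.015,"y": -0.047,"z": 0,"turn": 0,"hand": 1.0},
    {"x": 0.015,"y": -0.047,"z": 0,"turn": 0,"hand": 1.0},
    {"x": 0.015,"y": -0.047,"z": 0,"turn": 0,"hand": 1.0},
    {"x": 0.015,"y": -0.047,"z": 0,"turn": 0,"hand": 1.0},
  ],
)

```text
time: 1.1
position: [0.3732, 0.1938, 0.2526]
ee_rot: [0.216, 0.976, 0.0, -0.0]
ft_force: [-0.1, -0.3, -1.0]
opening: 0.088
grip_force: 0.0
```

Call:
play_rows(
  increments=[
    {"x": 0.015,"y": -0.047,"z": 0,"turn": 0,"hand": 1.0},
    {"x": 0.015,"y": -0.047,"z": 0,"turn": 0,"hand": 1.0},
    {"x": 0.015,"y": -0.047,"z": 0,"turn": 0,"hand": 0.8},
    {"x": 0.015,"y": -0.047,"z": 0,"turn": 0,"hand": 0.7},
    {"x": 0.015,"y": -0.047,"z": 0,"turn": 0,"hand": 0.6},
    {"x": 0.015,"y": -0.047,"z": 0,"turn": 0,"hand": 0.6},
    {"x": 0.015,"y": -0.047,"z": 0,"turn": 0,"hand": 0.6},
    {"x": 0.015,"y": -0.047,"z": 0,"turn": 0,"hand": 0.6},
  ],
)

```text
time: 2.1
position: [0.4933, -0.1818, 0.2525]
ee_rot: [0.216, 0.976, 0.0, -0.0]
ft_force: [0.6, -0.3, -0.2]
opening: 0.0526
grip_force: 0.0
```

```bash
python3 - <<'E'
from h import *
o=state();print(o["joint_pos"].round(2))
t=W(sl(.448,.175,.038)+.0058*N); print("axis pt",t.round(4),"hop",(t-o["position"]).round(4))
E
```

```text
t 2.1 st [-0.1024  0.0025  0.2525] w [ 0.4933 -0.1818  0.2525] F [ 0.6 -0.3 -0.2] open 0.0526 g 0.0
[-0.25  0.23  0.62  1.83 -0.15  1.13  1.56]
axis pt [ 0.5592 -0.2093  0.1311] hop [ 0.0659 -0.0275 -0.1215]
```

Call:
play_rows(
  increments=[
    {"x": 0.033,"y": -0.014,"z": 0,"turn": 0,"hand": 0.6},
    {"x": 0.033,"y": -0.0135,"z": 0,"turn": 0,"hand": 0.6},
    {"x": 0,"y": 0,"z": -0.03,"turn": 0,"hand": 0.6},
    {"x": 0,"y": 0,"z": -0.035,"turn": 0,"hand": 0.6},
    {"x": 0,"y": 0,"z": -0.035,"turn": 0,"hand": 0.6},
    {"x": 0,"y": 0,"z": -0.02,"turn": 0,"hand": 0.6},
    {"x": 0,"y": 0,"z": 0,"turn": 0,"hand": 0.6},
    {"x": 0,"y": 0,"z": 0,"turn": 0,"hand": 0.6},
  ],
)

```text
time: 3.1
position: [0.5594, -0.2083, 0.1334]
ee_rot: [0.216, 0.976, -0.0, 0.0]
ft_force: [-0.3, -0.6, -0.8]
opening: 0.0523
grip_force: 0.0
```

```bash
python3 - <<'E'
from h import *
o=state()
a=save("side","pics/s1.png")[200:340,270:410]; b=save("top","pics/t1.png")[200:340,240:380]
cv2.imwrite("pics/m1.png",np.hstack([cv2.resize(i,(400,400),interpolation=3) for i in(a,b)]))
E
```

```text
t 3.1 st [-0.0313  0.0065  0.1334] w [ 0.5594 -0.2083  0.1334] F [-0.3 -0.6 -0.8] open 0.0523 g 0.0
```

View pics/m1.png

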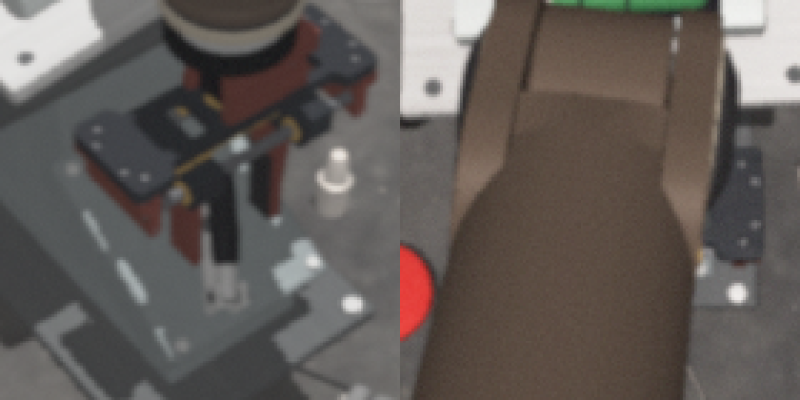

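The crop shows the two red fingers on either side of the black sleeve at about (225,220); the top view is hidden by the arm. I go 12 mm lower and close.

Call:
play_rows(
  increments=[
    {"x": 0,"y": 0,"z": -0.012,"turn": 0,"hand": 0.6},
    {"x": 0,"y": 0,"z": 0,"turn": 0,"hand": 0.5},
    {"x": 0,"y": 0,"z": 0,"turn": 0,"hand": 0.4},
    {"x": 0,"y": 0,"z": 0,"turn": 0,"hand": 0.2},
    {"x": 0,"y": 0,"z": 0,"turn": 0,"hand": 0.0},
    {"x": 0,"y": 0,"z": 0,"turn": 0,"hand": 0.0},
    {"x": 0,"y": 0,"z": 0,"turn": 0,"hand": 0.0},
    {"x": 0,"y": 0,"z": 0,"turn": 0,"hand": 0.0},
  ],
  newtons=8,
)

```text
time: 4.2
position: [0.5588, -0.2086, 0.1207]
ee_rot: [0.217, 0.976, -0.0, 0.0]
ft_force: [-2.4, -4.0, 0.9]
opening: 0.0281
grip_force: 6.9
```

```bash
python3 - <<'E'
from h import *
o=state();print(o["moment"])
E
```

```text
t 4.2 st [-0.0317  0.006   0.1207] w [ 0.5588 -0.2086  0.1207] F [-2.4 -4.   0.9] open 0.0281 g 6.9
[-0.86330104  0.51816556 -0.1250192 ]
```

```bash
python3 - <<'E'
from h import *
A=np.r_[.175,np.linspace(.3,1.65,14)]
P=np.array([W(sl(.42,a,.038)) for a in A]); print(np.diff(P,axis=0).round(4)); print(P[-1]-P[0])
E
```

```text
[[-0.0027  0.0018  0.0035]
 [-0.0024  0.0017  0.0026]
 [-0.0025  0.002   0.0023]
 [-0.0027  0.0022  0.0019]
 [-0.0027  0.0024  0.0016]
 [-0.0028  0.0025  0.0012]
 [-0.0028  0.0027  0.0008]
 [-0.0028  0.0028  0.0004]
 [-0.0027  0.0028  0.    ]
 [-0.0027  0.0029 -0.0004]
 [-0.0026  0.0029 -0.0008]
 [-0.0024  0.0029 -0.0012]
 [-0.0023  0.0028 -0.0015]
 [-0.0021  0.0028 -0.0019]]
[-0.03617263  0.03505588  0.00861892]
```

Call:
play_rows(
  increments=[
    {"x": -0.0027,"y": 0.0018,"z": 0.0035,"turn": 0,"hand": 0},
    {"x": -0.0024,"y": 0.0017,"z": 0.0026,"turn": 0,"hand": 0},
    {"x": -0.0025,"y": 0.002,"z": 0.0023,"turn": 0,"hand": 0},
    {"x": -0.0027,"y": 0.0022,"z": 0.0019,"turn": 0,"hand": 0},
    {"x": -0.0027,"y": 0.0024,"z": 0.0016,"turn": 0,"hand": 0},
    {"x": -0.0028,"y": 0.0025,"z": 0.0012,"turn": 0,"hand": 0},
    {"x": -0.0028,"y": 0.0027,"z": 0.0008,"turn": 0,"hand": 0},
    {"x": 0,"y": 0,"z": 0,"turn": 0,"hand": 0},
  ],
)

```text
time: 5.2
position: [0.5404, -0.1919, 0.1345]
ee_rot: [0.216, 0.976, 0.0, -0.0]
ft_force: [-0.5, 0.9, 0.1]
opening: 0.0005
grip_force: 0.0
```

```bash
python3 - <<'E'
from h import *
o=state()
a=save("side","pics/s2.png")[220:330,290:400]
cv2.imwrite("pics/m2.png",cv2.resize(a,(550,550),interpolation=3))
E
```

```text
t 5.2 st [-0.0554  0.0134  0.1345] w [ 0.5404 -0.1919  0.1345] F [-0.5  0.9  0.1] open 0.0005 g 0.0
```

View pics/m2.png

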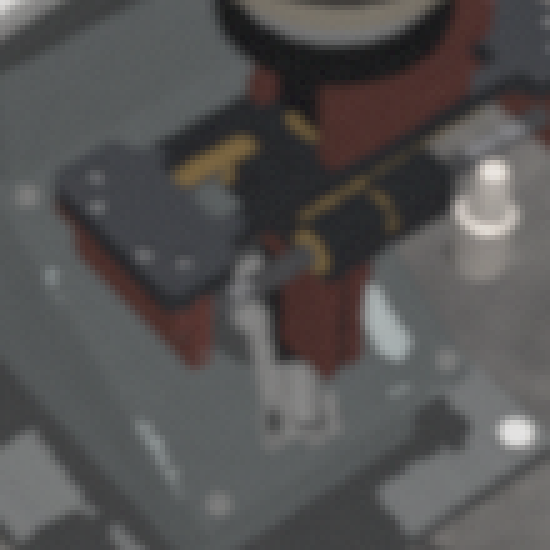

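The tips slid off over the sleeve: they are shut, the sleeve is still folded, and the hinge is unmoved at about (350,300). I retry with a deeper and firmer grip.

Call:
play_rows(
  increments=[
    {"x": 0,"y": 0,"z": 0.006,"turn": 0,"hand": 0.6},
    {"x": 0,"y": 0,"z": 0,"turn": 0,"hand": 0.6},
    {"x": 0,"y": 0,"z": 0,"turn": 0,"hand": 0.6},
    {"x": 0,"y": 0,"z": 0,"turn": 0,"hand": 0.6},
    {"x": 0.0174,"y": -0.0158,"z": 0,"turn": 0,"hand": 0.6},
    {"x": 0,"y": 0,"z": -0.016,"turn": 0,"hand": 0.6},
    {"x": 0,"y": 0,"z": -0.01,"turn": 0,"hand": 0.6},
    {"x": 0,"y": 0,"z": 0,"turn": 0,"hand": 0.6},
  ],
  newtons=25,
)

```text
time: 6.25
position: [0.5565, -0.2077, 0.113]
ee_rot: [0.216, 0.976, 0.0, -0.002]
ft_force: [0.2, -1.3, -0.7]
opening: 0.053
grip_force: 0.0
```

Call:
play_rows(
  increments=[
    {"x": 0,"y": 0,"z": -0.005,"turn": 0,"hand": 0.6},
    {"x": 0,"y": 0,"z": -0.003,"turn": 0,"hand": 0.6},
    {"x": 0,"y": 0,"z": 0,"turn": 0,"hand": 0.4},
    {"x": 0,"y": 0,"z": 0,"turn": 0,"hand": 0.2},
    {"x": 0,"y": 0,"z": 0,"turn": 0,"hand": 0.0},
    {"x": 0,"y": 0,"z": 0,"turn": 0,"hand": 0.0},
    {"x": 0,"y": 0,"z": 0,"turn": 0,"hand": 0.0},
    {"x": 0,"y": 0,"z": 0,"turn": 0,"hand": 0.0},
  ],
  newtons=25,
)

```text
time: 7.25
position: [0.5554, -0.2085, 0.1055]
ee_rot: [0.217, 0.976, -0.0, -0.002]
ft_force: [-4.9, 0.6, -3.5]
opening: 0.0211
grip_force: 23.5
```

```bash
python3 - <<'E'
from h import *
o=state()
a=save("side","pics/s3.png")
E
```

```text
t 7.25 st [-0.0348  0.0046  0.1055] w [ 0.5554 -0.2085  0.1055] F [-4.9  0.6 -3.5] open 0.0211 g 23.5
```

```bash
python3 - <<'E'
from h import *
A=np.linspace(0,1.6,15)
P=np.array([W(sl(.08,a,.027)) for a in A]); print(np.diff(P,axis=0).round(4)); print(P[-1]-P[0], W(sl(.08,0,.027)))
E
```

```text
[[-0.0015  0.0007  0.0026]
 [-0.0018  0.0009  0.0024]
 [-0.002   0.001   0.0021]
 [-0.0022  0.0011  0.0019]
 [-0.0024  0.0012  0.0016]
 [-0.0025  0.0013  0.0013]
 [-0.0026  0.0014  0.0009]
 [-0.0027  0.0014  0.0006]
 [-0.0027  0.0015  0.0002]
 [-0.0027  0.0015 -0.0001]
 [-0.0027  0.0015 -0.0005]
 [-0.0026  0.0015 -0.0008]
 [-0.0025  0.0014 -0.0011]
 [-0.0023  0.0014 -0.0015]]
[-0.03303174  0.01785322  0.00952227] [ 0.55418807 -0.21100411  0.11451678]
```

Call:
play_rows(
  increments=[
    {"x": -0.0015,"y": 0.0007,"z": 0.0026,"turn": 0,"hand": 0},
    {"x": -0.0018,"y": 0.0009,"z": 0.0024,"turn": 0,"hand": 0},
    {"x": -0.002,"y": 0.001,"z": 0.0021,"turn": 0,"hand": 0},
    {"x": -0.0022,"y": 0.0011,"z": 0.0019,"turn": 0,"hand": 0},
    {"x": -0.0024,"y": 0.0012,"z": 0.0016,"turn": 0,"hand": 0},
    {"x": -0.0025,"y": 0.0013,"z": 0.0013,"turn": 0,"hand": 0},
    {"x": -0.0026,"y": 0.0014,"z": 0.0009,"turn": 0,"hand": 0},
    {"x": 0,"y": 0,"z": 0,"turn": 0,"hand": 0},
  ],
  newtons=18,
)

```text
time: 8.3
position: [0.5403, -0.2033, 0.1183]
ee_rot: [0.218, 0.976, -0.001, -0.002]
ft_force: [-5.0, -6.7, -7.2]
opening: 0.0186
grip_force: 18.1
```

Call:
play_rows(
  increments=[
    {"x": -0.0027,"y": 0.0014,"z": 0.0006,"turn": 0,"hand": 0},
    {"x": -0.0027,"y": 0.0015,"z": 0.0002,"turn": 0,"hand": 0},
    {"x": -0.0027,"y": 0.0015,"z": -0.0001,"turn": 0,"hand": 0},
    {"x": -0.0027,"y": 0.0015,"z": -0.0005,"turn": 0,"hand": 0},
    {"x": -0.0026,"y": 0.0015,"z": -0.0008,"turn": 0,"hand": 0},
    {"x": -0.0025,"y": 0.0014,"z": -0.0011,"turn": 0,"hand": 0},
    {"x": -0.0023,"y": 0.0014,"z": -0.0015,"turn": 0,"hand": 0},
    {"x": 0,"y": 0,"z": 0,"turn": 0,"hand": 0},
  ],
)

```text
time: 9.3
position: [0.5276, -0.1965, 0.1198]
ee_rot: [0.218, 0.976, -0.002, 0.005]
ft_force: [-0.2, -10.6, 15.6]
opening: 0.0186
grip_force: 17.7
```

```bash
python3 - <<'E'
from h import *
o=state()
a=save("side","pics/s4.png")[215:335,285:395]
cv2.imwrite("pics/m4.png",cv2.resize(a,(550,600),interpolation=3))
E
```

```text
t 9.3 st [-0.065   0.0037  0.1198] w [ 0.5276 -0.1965  0.1198] F [ -0.2 -10.6  15.6] open 0.0186 g 17.7
```

View pics/m4.png

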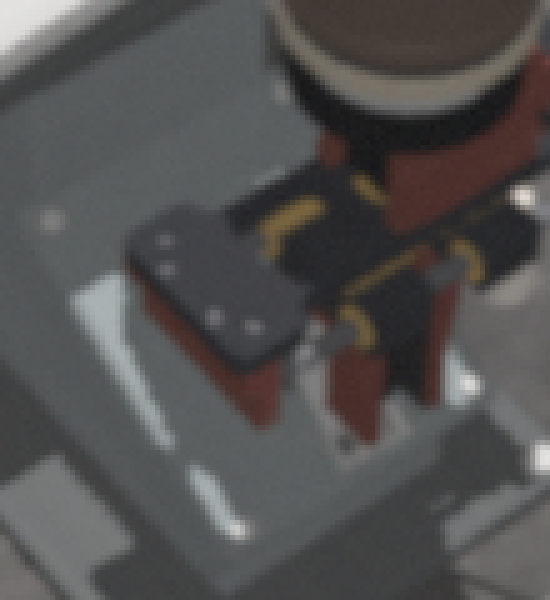

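The handle appears raised between the fingers, with the black at about (405,370), and the fingertips are pressing on the hinge clevis. I re-grip higher and pull it to the stop.

Call:
play_rows(
  increments=[
    {"x": 0,"y": 0,"z": 0.003,"turn": 0,"hand": 0.5},
    {"x": 0,"y": 0,"z": 0,"turn": 0,"hand": 0.5},
    {"x": 0,"y": 0,"z": 0.01,"turn": 0,"hand": 0.5},
    {"x": -0.003,"y": 0.0014,"z": 0.012,"turn": 0,"hand": 0.3},
    {"x": 0,"y": 0,"z": 0,"turn": 0,"hand": 0.0},
    {"x": 0,"y": 0,"z": 0,"turn": 0,"hand": 0.0},
    {"x": 0,"y": 0,"z": 0,"turn": 0,"hand": 0.0},
    {"x": 0,"y": 0,"z": 0,"turn": 0,"hand": 0.0},
  ],
  newtons=15,
)

```text
time: 10.35
position: [0.5213, -0.1893, 0.1409]
ee_rot: [0.216, 0.976, 0.0, -0.0]
ft_force: [-1.3, 1.1, 1.5]
opening: 0.0007
grip_force: 0.9
```

```bash
python3 - <<'E'
from h import *
o=state(); print(o["moment"].round(2),o["ee_rot"].round(3))
E
```

```text
t 10.35 st [-0.0739  0.0076  0.1409] w [ 0.5213 -0.1893  0.1409] F [-1.3  1.1  1.5] open 0.0007 g 0.9
[0.07 0.35 0.03] [ 0.216  0.976  0.    -0.   ]
```

Call:
play_rows(
  increments=[
    {"x": 0,"y": 0,"z": 0.04,"turn": 0,"hand": 0.0},
    {"x": 0,"y": 0,"z": 0.05,"turn": 0,"hand": 0.0},
    {"x": -0.02,"y": -0.04,"z": 0.02,"turn": 0,"hand": 0.2},
    {"x": -0.02,"y": -0.045,"z": 0,"turn": 0,"hand": 0.3},
    {"x": -0.02,"y": -0.045,"z": 0,"turn": 0,"hand": 0.4},
    {"x": -0.02,"y": -0.045,"z": 0,"turn": 0,"hand": 0.5},
    {"x": 0,"y": 0,"z": 0,"turn": 0,"hand": 0.5},
    {"x": 0,"y": 0,"z": 0,"turn": 0,"hand": 0.5},
  ],
)

```text
time: 11.35
position: [0.442, -0.3638, 0.2508]
ee_rot: [0.216, 0.976, 0.0, -0.0]
ft_force: [0.3, 0.3, -0.1]
opening: 0.0442
grip_force: 0.0
```

```bash
python3 - <<'E'
from h import *
o=state()
a=save("side","pics/s5.png")[220:340,290:390]; b=save("top","pics/t5.png")[215:315,270:370]
cv2.imwrite("pics/m5.png",np.hstack([cv2.resize(a,(400,480),interpolation=3),cv2.resize(b,(400,400),interpolation=3)[:,:],][:1]+[np.vstack([cv2.resize(b,(400,400),interpolation=3),np.zeros((80,400,3),np.uint8)])]))
E
```

```text
t 11.35 st [-0.072  -0.1841  0.2508] w [ 0.442  -0.3638  0.2508] F [ 0.3  0.3 -0.1] open 0.0442 g 0.0
```

View pics/m5.png

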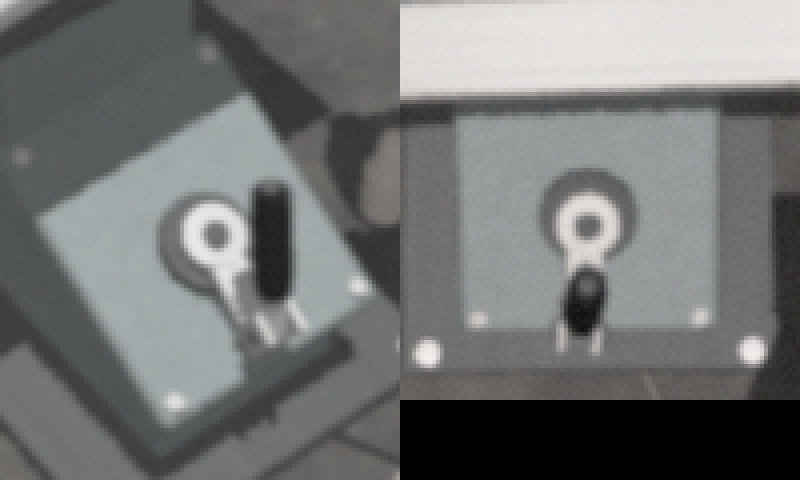

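The view is clear: the handle is part-raised and the arm points almost straight down the slope. Sleeve ends are at (272,188) and (275,297) in the left panel and at (190,285) and (180,325) in the right panel. I fit the angles.

```bash
python3 - <<'E'
from h import *
from scipy.optimize import least_squares
S=lambda u,v:("side",290+(u+.5)/4-.5,220+(v+.5)/4-.5)
T=lambda u,v:("top",270+(u+.5)/4-.5,215+(v+.5)/4-.5)
p,e=tri(S(217,235),T(187,226)); q=St(p)-HUB; print("ring",St(p).round(4),e.round(4),q@N,q@EU)
p,e=tri(S(272,188),T(190,284)); tip=St(p); print("tip",tip.round(4),e)
p,e=tri(S(275,297),T(181,327)); print("low",St(p).round(4),e)
obs=[(S(272,188),.08),(S(275,297),.02),(T(190,284),.08),(T(181,327),.02)]
def r(v): return np.concatenate([proj(o[0],W(sl(v[0],v[1],s)+v[2]*N+[0,v[3],0]))-o[1:] for o,s in obs])
f=least_squares(r,[.1,1,0,0]); print(f.x,f.fun.round(1)); v=f.x
for s in(.02,.05,.08): print(s,(sl(v[0],v[1],s)+v[2]*N+[0,v[3],0]).round(4), sl(v[0],1.571,s).round(4))
E
```

```text
ring [-0.0121  0.0011  0.1197] 0.0008 0.023128417343885842 -0.0006220206445297013
tip [-0.0476 -0.0005  0.1826] 0.0005823517005819791
low [-0.0599  0.0047  0.1238] 0.0011624353851385654
[1.12072437e-01 8.93829413e-01 5.57889841e-03 3.30571995e-04] [-0.  -0.2 -0.3 -1.4 -0.4  0.7 -0.1 -1.4]
0.02 [-0.0578  0.0045  0.1257] [-0.068   0.0056  0.1185]
0.05 [-0.0534  0.0024  0.1553] [-0.083   0.0056  0.1444]
0.08 [-0.0489  0.0003  0.1849] [-0.098   0.0056  0.1704]
```

Call:
play_rows(
  increments=[
    {"x": 0.0245,"y": 0.0397,"z": 0,"turn": 0,"hand": 0.5},
    {"x": 0.0245,"y": 0.0397,"z": 0,"turn": 0,"hand": 0.5},
    {"x": 0.0245,"y": 0.0397,"z": 0,"turn": 0,"hand": 0.5},
    {"x": 0.0245,"y": 0.0397,"z": 0,"turn": 0,"hand": 0.5},
    {"x": 0,"y": 0,"z": 0,"turn": 0,"hand": 0.5},
    {"x": 0,"y": 0,"z": -0.04,"turn": 0,"hand": 0.5},
    {"x": 0,"y": 0,"z": -0.04,"turn": 0,"hand": 0.5},
    {"x": 0,"y": 0,"z": -0.006,"turn": 0,"hand": 0.5},
  ],
)

```text
time: 12.45
position: [0.538, -0.2046, 0.1631]
ee_rot: [0.216, 0.976, -0.0, -0.002]
ft_force: [-0.0, 0.5, -0.2]
opening: 0.044
grip_force: 0.0
```

Call:
play_rows(
  increments=[
    {"x": 0,"y": 0,"z": 0,"turn": 0,"hand": 0.3},
    {"x": 0,"y": 0,"z": 0,"turn": 0,"hand": 0.1},
    {"x": 0,"y": 0,"z": 0,"turn": 0,"hand": 0.0},
    {"x": 0,"y": 0,"z": 0,"turn": 0,"hand": 0.0},
    {"x": -0.0053,"y": 0.0031,"z": 0,"turn": 0,"hand": 0.0},
    {"x": -0.0053,"y": 0.0031,"z": 0,"turn": 0,"hand": 0.0},
    {"x": -0.0053,"y": 0.0031,"z": 0,"turn": 0,"hand": 0.0},
    {"x": -0.0053,"y": 0.0031,"z": 0,"turn": 0,"hand": 0.0},
  ],
  newtons=12,
)

```text
time: 13.45
position: [0.5191, -0.193, 0.1658]
ee_rot: [0.216, 0.976, 0.0, 0.001]
ft_force: [2.4, 0.9, -1.6]
opening: 0.0182
grip_force: 12.0
```

Call:
play_rows(
  increments=[
    {"x": -0.0055,"y": 0.0033,"z": -0.0015,"turn": 0,"hand": 0.0},
    {"x": -0.0055,"y": 0.0033,"z": -0.002,"turn": 0,"hand": 0.0},
    {"x": -0.0055,"y": 0.0033,"z": -0.0028,"turn": 0,"hand": 0.0},
    {"x": -0.0055,"y": 0.0033,"z": -0.0035,"turn": 0,"hand": 0.0},
    {"x": -0.003,"y": 0.0015,"z": -0.002,"turn": 0,"hand": 0.0},
    {"x": 0,"y": 0,"z": 0,"turn": 0,"hand": 0.0},
    {"x": 0,"y": 0,"z": 0,"turn": 0,"hand": 0.0},
    {"x": 0,"y": 0,"z": 0,"turn": 0,"hand": 0.0},
  ],
  newtons=12,
)

```text
time: 14.45
position: [0.4983, -0.181, 0.1561]
ee_rot: [0.216, 0.976, -0.001, 0.006]
ft_force: [10.4, -4.6, 9.6]
opening: 0.018
grip_force: 12.0
```

```bash
python3 - <<'E'
from h import *
o=state()
E
```

```text
t 14.45 st [-0.0982  0.0054  0.1561] w [ 0.4983 -0.181   0.1561] F [10.4 -4.6  9.6] open 0.018 g 12.0
```

```bash
cat >> h.py <<'E'
CM=np.array([-.0982,.0054,.1561])-.05*(-np.cos(.112)*EU+np.sin(.112)*np.array([0,1,0]))
def circ(deg,R=.054):
    p=np.radians(deg); return CM+R*(-np.cos(p)*EU+np.sin(p)*np.array([0,1,0]))
E
python3 - <<'E'
from h import *
A=np.r_[np.linspace(14,126,16)]
c0=np.array([-.1036,.0063,.153]); P=np.array([W(c0)]+[W(circ(a)) for a in A]); print(CM); print(np.diff(P,axis=0).round(4).tolist())
E
```

```text
[-0.05517129 -0.0001883   0.18094336]
[[0.0055, 0.0047, 0.0017], [0.0045, 0.0053, 0.0011], [0.005, 0.0047, 0.0015], [0.0055, 0.004, 0.0019], [0.0058, 0.0032, 0.0023], [0.0061, 0.0024, 0.0026], [0.0062, 0.0015, 0.0029], [0.0063, 0.0007, 0.0031], [0.0062, -0.0002, 0.0033], [0.006, -0.0011, 0.0034], [0.0058, -0.002, 0.0035], [0.0054, -0.0028, 0.0035], [0.0049, -0.0036, 0.0035], [0.0044, -0.0044, 0.0034], [0.0038, -0.005, 0.0032], [0.0031, -0.0056, 0.003]]
```

Call:
play_rows(
  increments=[
    {"x": 0.0055,"y": 0.0047,"z": 0.0017,"turn": 0,"hand": 0},
    {"x": 0.0045,"y": 0.0053,"z": 0.0011,"turn": 0,"hand": 0},
    {"x": 0.005,"y": 0.0047,"z": 0.0015,"turn": 0,"hand": 0},
    {"x": 0.0055,"y": 0.004,"z": 0.0019,"turn": 0,"hand": 0},
    {"x": 0.0058,"y": 0.0032,"z": 0.0023,"turn": 0,"hand": 0},
    {"x": 0.0061,"y": 0.0024,"z": 0.0026,"turn": 0,"hand": 0},
    {"x": 0.0062,"y": 0.0015,"z": 0.0029,"turn": 0,"hand": 0},
    {"x": 0.0063,"y": 0.0007,"z": 0.0031,"turn": 0,"hand": 0},
  ],
  newtons=20,
)

```text
time: 15.45
position: [0.5366, -0.1547, 0.17]
ee_rot: [0.217, 0.976, -0.002, -0.001]
ft_force: [-1.3, -5.6, 0.1]
opening: 0.0174
grip_force: 20.0
```

```bash
python3 - <<'E'
from h import *
o=state(); d=St(o["position"])-CM; print("R",np.hypot(d@EU,d[1]),"phi",np.degrees(np.arctan2(d[1],-d@EU)),"n",d@N)
E
```

```text
t 15.45 st [-0.0746  0.0455  0.17  ] w [ 0.5366 -0.1547  0.17  ] F [-1.3 -5.6  0.1] open 0.0174 g 20.0
R 0.050810951362614425 phi 63.933451762650044 n 0.00027991790027100734
```

Call:
play_rows(
  increments=[
    {"x": 0.0062,"y": -0.0002,"z": 0.0033,"turn": 0,"hand": 0},
    {"x": 0.006,"y": -0.0011,"z": 0.0034,"turn": 0,"hand": 0},
    {"x": 0.0058,"y": -0.002,"z": 0.0035,"turn": 0,"hand": 0},
    {"x": 0.0054,"y": -0.0028,"z": 0.0035,"turn": 0,"hand": 0},
    {"x": 0.0049,"y": -0.0036,"z": 0.0035,"turn": 0,"hand": 0},
    {"x": 0.0044,"y": -0.0044,"z": 0.0034,"turn": 0,"hand": 0},
    {"x": 0.0038,"y": -0.005,"z": 0.0032,"turn": 0,"hand": 0},
    {"x": 0.0031,"y": -0.0056,"z": 0.003,"turn": 0,"hand": 0},
  ],
)

```text
time: 16.45
position: [0.5771, -0.1766, 0.1967]
ee_rot: [0.216, 0.976, 0.0, -0.001]
ft_force: [-4.4, -1.3, -4.5]
opening: 0.0178
grip_force: 20.0
```

```bash
python3 - <<'E'
from h import *
o=state(); d=St(o["position"])-CM; print("R",np.hypot(d@EU,d[1]),"phi",np.degrees(np.arctan2(d[1],-d@EU)),"n",d@N)
print("cmd",circ(126).round(4))
# straddle line y from .04 to -.045 at x=-.028,z=.203
print((W([-.0285,.041,.203])-W(circ(126))).round(4), (W([0,-.0095,0])-O).round(4))
E
```

```text
t 16.45 st [-0.0286  0.0427  0.1967] w [ 0.5771 -0.1766  0.1967] F [-4.4 -1.3 -4.5] open 0.0178 g 20.0
R 0.05288097372847416 phi 125.72222719493912 n 0.0003413724583230912
cmd [-0.0277  0.0435  0.1968]
[-0.0018 -0.0019  0.0062] [-0.004  -0.0086  0.    ]
```

Call:
play_rows(
  increments=[
    {"x": 0,"y": 0,"z": 0,"turn": 0,"hand": 0.3},
    {"x": 0,"y": 0,"z": 0,"turn": 0,"hand": 0.3},
    {"x": -0.0018,"y": -0.0019,"z": 0.006,"turn": 0,"hand": 0.3},
    {"x": -0.004,"y": -0.0086,"z": 0,"turn": 0,"hand": 0.3},
    {"x": -0.004,"y": -0.0086,"z": 0,"turn": 0,"hand": 0.3},
    {"x": -0.004,"y": -0.0086,"z": 0,"turn": 0,"hand": 0.3},
    {"x": -0.004,"y": -0.0086,"z": 0,"turn": 0,"hand": 0.3},
    {"x": -0.004,"y": -0.0086,"z": 0,"turn": 0,"hand": 0.3},
  ],
)

```text
time: 17.45
position: [0.5557, -0.2225, 0.2032]
ee_rot: [0.216, 0.976, -0.0, -0.0]
ft_force: [0.5, -0.5, 0.7]
opening: 0.0268
grip_force: 0.0
```

```bash
python3 - <<'E'
from h import *
o=state()
E
```

```text
t 17.45 st [-0.0287 -0.0079  0.2032] w [ 0.5557 -0.2225  0.2032] F [ 0.5 -0.5  0.7] open 0.0268 g 0.0
```

Call:
play_rows(
  increments=[
    {"x": 0,"y": 0,"z": 0,"turn": 0,"hand": 0.1},
    {"x": 0,"y": 0,"z": 0,"turn": 0,"hand": 0.1},
    {"x": 0,"y": 0,"z": 0,"turn": 0,"hand": 0.1},
    {"x": 0,"y": 0,"z": 0,"turn": 0,"hand": 0.1},
    {"x": 0,"y": 0,"z": 0,"turn": 0,"hand": 0.1},
    {"x": 0,"y": 0,"z": 0,"turn": 0,"hand": 0.1},
    {"x": 0,"y": 0,"z": 0,"turn": 0,"hand": 0.1},
    {"x": 0,"y": 0,"z": 0,"turn": 0,"hand": 0.1},
  ],
  newtons=4,
)

```text
time: 18.45
position: [0.5561, -0.2215, 0.2033]
ee_rot: [0.216, 0.976, 0.0, 0.0]
ft_force: [-0.4, 0.1, 0.5]
opening: 0.0085
grip_force: 0.0
```

```bash
python3 - <<'E'
from h import *
o=state()
print((W([0,-.0095,0])-O).round(4))
E
```

```text
t 18.45 st [-0.0286 -0.0069  0.2033] w [ 0.5561 -0.2215  0.2033] F [-0.4  0.1  0.5] open 0.0085 g 0.0
[-0.004  -0.0086  0.    ]
```

Call:
play_rows(
  increments=[
    {"x": -0.04,"y": 0.0185,"z": 0,"turn": 0,"hand": 0.1},
    {"x": -0.02,"y": 0.01,"z": 0.02,"turn": 0,"hand": 0.2},
    {"x": -0.02,"y": -0.045,"z": 0.03,"turn": 0,"hand": 0.3},
    {"x": -0.02,"y": -0.045,"z": 0,"turn": 0,"hand": 0.3},
    {"x": -0.02,"y": -0.045,"z": 0,"turn": 0,"hand": 0.4},
    {"x": -0.005,"y": -0.045,"z": 0,"turn": 0,"hand": 0.5},
    {"x": 0,"y": 0,"z": 0,"turn": 0,"hand": 0.5},
    {"x": 0,"y": 0,"z": 0,"turn": 0,"hand": 0.5},
  ],
)

```text
time: 19.45
position: [0.4312, -0.3725, 0.253]
ee_rot: [0.216, 0.976, 0.0, -0.0]
ft_force: [0.5, 0.5, 1.4]
opening: 0.0437
grip_force: 0.0
```

```bash
python3 - <<'E'
from h import *
o=state()
s=save("side","pics/s6.png"); t=save("top","pics/t6.png")
# predicted tip pixel per phi
for ph in(120,140,160,180):
    p=np.radians(ph); print(ph,[proj(n,W(sl(p,1.571,x)+.0056*N)).round(0) for n in("side","top") for x in(.02,.08)])
for n,im,(u0,v0,u1,v1) in [("side",s,(310,215,370,285)),("top",t,(285,225,350,300))]:
    g=im[v0:v1,u0:u1].max(2); print(n,u0,v0)
    for i,r in enumerate(g[::2]): print(v0+2*i,"".join("#" if x<50 else "+" if x<75 else "." if x<200 else "o" for x in r))
E
```

```text
t 19.45 st [-0.078  -0.1965  0.253 ] w [ 0.4312 -0.3725  0.253 ] F [0.5 0.5 1.4] open 0.0437 g 0.0
120 [array([323., 272.]), array([333., 263.]), array([293., 265.]), array([292., 277.])]
140 [array([324., 263.]), array([334., 253.]), array([299., 258.]), array([298., 270.])]
160 [array([328., 255.]), array([339., 245.]), array([307., 253.]), array([307., 265.])]
180 [array([335., 250.]), array([346., 239.]), array([317., 252.]), array([317., 263.])]
side 310 215
215 ...+++++++++++++............................................
217 ++++++++++++................................................
219 +++++++++...................+++.............................
221 ++++++......................+++++...........................
223 ++..........................+++++++.........................
225 ............................++++++++++......................
227 ............................++++++++++++....................
229 .................................++++++++++.................
231 ...................................++++++++++...............
233 ....................................+++++++
[... 3614 characters left out ...]

281 ...............+###+..+++........................................
283 .................++..............................................
285 .................................................................
287 .................................................................
289 .................................................................
291 .................................................................
293 ...........................................................oo....
295 ....o......................................................o.....
297 .................................................................
299 .................................................................
```

```bash
python3 - <<'E'
from h import *
from scipy.optimize import least_squares
obs=[(("side",345.5,264.5),.08),(("side",326.5,270.5),.02),(("top",306,279.5),.08),(("top",297.5,265),.02)]
def r(v): return np.concatenate([proj(o[0],W(sl(v[0],v[1],s)+.0056*N))-o[1:] for o,s in obs])
for g in([2.2,1],[2.2,.5]):
    f=least_squares(r,g); v=f.x; print(np.degrees(v[0]),v[1],f.fun.round(1))
for s in(.02,.05,.065,.08): print(s,(sl(v[0],v[1],s)+.0056*N).round(4))
print("out",(sl(v[0],1.571,.065)+.0056*N).round(4))
# bubble
for n in("side","top"):
    im=cv2.imread(f"pics/{n[0]}6.png"); hsv=cv2.cvtColor(im,cv2.COLOR_BGR2HSV)
    m=cv2.inRange(hsv,(45,80,40),(85,255,255)); ys,xs=np.nonzero(m[100:230]); print(n,len(xs),xs.min(),xs.max(),ys.min()+100,ys.max()+100)
    if n=="top":
        for y in range(190,212,2): print(y,"".join("g" if m[y,x] else "o" if im[y,x].max()>190 else "#" if im[y,x].max()<70 else "." for x in range(262,368)))
E
```

```text
124.89204594174788 1.259558246729903 [ 0.8 -2.1 -0.4  0.  -1.2  2.3 -0.2 -0.5]
124.89204595527124 1.2595582466159359 [ 0.8 -2.1 -0.4  0.  -1.2  2.3 -0.2 -0.5]
0.02 [-0.0056  0.036   0.1599]
0.05 [-0.0244  0.0285  0.182 ]
0.065 [-0.0338  0.0247  0.193 ]
0.08 [-0.0432  0.0209  0.2041]
out [-0.0255  0.041   0.2014]
side 385 285 340 151 183
top 637 277 348 194 205
190 oooooooooooooooooooooooooooooooooooooooooooooooooooooooooooooooooooooooooooooooooooooooooooooooooooooooooo
192 oooooooooooooooooooooooooooooooooooooooo...................................................ooooooooooooooo
194 oooooooooooo.............................###..........gggg#gggggggggggggggggggggggggg#####..oooooooooooooo
196 ooooooooooo..#####ggggggggg..oooooo..gggggggggggggggggggggggggggggggggggggggggggggggggg###..oooooooooooooo
198 ooooooooooo..###gggggggggg.oooooooooo.ggggggggggggggggggggggggggggggggggggggggggggggggg###..oooooooooooooo
200 ooooooooooo..##ggggggggggg.oooooooooo.ggggggggggggggggggggggggggggggggggggggggggggggggg###..oooooooooooooo
202 ooooooooooo..###ggggggggggg..ooooo...gggggggggggggggggggggggggggggggggggggggggggggggg#####..oooooooooooooo
204 ooooooooooo.#####ggggggggggggggggggggggggggggggggggggggggg#ggggggggggggggg################..oooooooooooooo
206 ooooooooooo.###########################################...................................oooooooooooooooo
208 ooooooooooo.....................oooooooooooooooooooooooooooooooooooooooooooooooooooooooooooooooooooooooooo
210 ooooooooooooooooooooooooooooooooooooooooooooooooooooooooooooooooooooooooooooooooooooo.....................
```

The ASCII masks show the handle partly folded again (fit: phi 125 deg, fold 1.26), because a push along y there is mostly inward. I re-grip near the tip and pull it back out to the stop.

Call:
play_rows(
  increments=[
    {"x": 0.0317,"y": 0.0455,"z": 0,"turn": 0,"hand": 0.5},
    {"x": 0.0317,"y": 0.0455,"z": 0,"turn": 0,"hand": 0.5},
    {"x": 0.0317,"y": 0.0455,"z": 0,"turn": 0,"hand": 0.5},
    {"x": 0.0317,"y": 0.0455,"z": 0,"turn": 0,"hand": 0.5},
    {"x": 0,"y": 0,"z": 0,"turn": 0,"hand": 0.5},
    {"x": 0,"y": 0,"z": -0.035,"turn": 0,"hand": 0.5},
    {"x": 0,"y": 0,"z": -0.033,"turn": 0,"hand": 0.5},
    {"x": 0,"y": 0,"z": 0,"turn": 0,"hand": 0.4},
  ],
  newtons=15,
)

```text
time: 20.55
position: [0.5562, -0.1901, 0.1835]
ee_rot: [0.216, 0.976, -0.0, -0.002]
ft_force: [-0.2, 0.7, 0.0]
opening: 0.0373
grip_force: 0.0
```

Call:
play_rows(
  increments=[
    {"x": 0,"y": 0,"z": 0,"turn": 0,"hand": 0.2},
    {"x": 0,"y": 0,"z": 0,"turn": 0,"hand": 0.0},
    {"x": 0,"y": 0,"z": 0,"turn": 0,"hand": 0.0},
    {"x": 0,"y": 0,"z": 0,"turn": 0,"hand": 0.0},
    {"x": 0,"y": 0,"z": 0,"turn": 0,"hand": 0.0},
    {"x": 0,"y": 0,"z": 0,"turn": 0,"hand": 0.0},
    {"x": 0,"y": 0,"z": 0,"turn": 0,"hand": 0.0},
    {"x": 0,"y": 0,"z": 0,"turn": 0,"hand": 0.0},
  ],
)

```text
time: 21.55
position: [0.5581, -0.1915, 0.1859]
ee_rot: [0.216, 0.976, -0.0, 0.0]
ft_force: [-1.4, -0.6, 6.0]
opening: 0.02
grip_force: 15.3
```

```bash
python3 - <<'E'
from h import *
o=state(); d=W([.010,.019,.0095])-O; print(d.round(4), (d/5).round(4))
E
```

```text
t 21.55 st [-0.0396  0.0212  0.1859] w [ 0.5581 -0.1915  0.1859] F [-1.4 -0.6  6. ] open 0.02 g 15.3
[0.0171 0.013  0.0095] [0.0034 0.0026 0.0019]
```

Call:
play_rows(
  increments=[
    {"x": 0.0034,"y": 0.0026,"z": 0.002,"turn": 0,"hand": 0.0},
    {"x": 0.0034,"y": 0.0026,"z": 0.002,"turn": 0,"hand": 0.0},
    {"x": 0.0034,"y": 0.0026,"z": 0.002,"turn": 0,"hand": 0.0},
    {"x": 0.0034,"y": 0.0026,"z": 0.002,"turn": 0,"hand": 0.0},
    {"x": 0.0034,"y": 0.0026,"z": 0.0018,"turn": 0,"hand": 0.0},
    {"x": 0.001,"y": 0.0012,"z": 0.0005,"turn": 0,"hand": 0.0},
    {"x": 0,"y": 0,"z": 0,"turn": 0,"hand": 0.0},
    {"x": 0,"y": 0,"z": 0,"turn": 0,"hand": 0.0},
  ],
)

```text
time: 22.55
position: [0.5756, -0.177, 0.1954]
ee_rot: [0.216, 0.976, -0.0, -0.0]
ft_force: [-2.7, -2.1, 3.1]
opening: 0.0182
grip_force: 14.9
```

```bash
python3 - <<'E'
from h import *
o=state()
s=cv2.cvtColor(camera("side"),cv2.COLOR_RGB2BGR); cv2.imwrite("pics/s7.png",s)
E
```

```text
t 22.55 st [-0.0298  0.0417  0.1954] w [ 0.5756 -0.177   0.1954] F [-2.7 -2.1  3.1] open 0.0182 g 14.9
```

Call:
play_rows(
  increments=[
    {"x": 0,"y": 0,"z": 0,"turn": 0,"hand": 0.3},
    {"x": 0,"y": 0,"z": 0,"turn": 0,"hand": 0.3},
    {"x": -0.0067,"y": 0.0027,"z": -0.0025,"turn": 0,"hand": 0.3},
    {"x": -0.0067,"y": 0.0027,"z": -0.0025,"turn": 0,"hand": 0.3},
    {"x": 0,"y": 0,"z": 0,"turn": 0,"hand": 0.1},
    {"x": 0,"y": 0,"z": 0,"turn": 0,"hand": 0.0},
    {"x": 0,"y": 0,"z": 0,"turn": 0,"hand": 0.0},
    {"x": 0,"y": 0,"z": 0,"turn": 0,"hand": 0.0},
  ],
  newtons=20,
)

```text
time: 23.6
position: [0.5625, -0.1712, 0.1906]
ee_rot: [0.216, 0.976, 0.0, -0.0]
ft_force: [-1.6, 2.7, 1.3]
opening: 0.0137
grip_force: 19.4
```

```bash
python3 - <<'E'
from h import *
o=state()
C=np.array([-.0437,.0405,.1905]); 
c0=C-.05*(-np.cos(np.radians(125))*EU+np.sin(np.radians(125))*np.array([0,1,0]))
f=lambda a,R=.0525: c0+R*(-np.cos(np.radians(a))*EU+np.sin(np.radians(a))*np.array([0,1,0]))
A=np.linspace(132,244,16); P=np.array([W(St(o["position"]))]+[W(f(a)) for a in A]); print(np.diff(P,axis=0).round(4).tolist()); print([f(a)[0].round(4) for a in A])
E
```

```text
t 23.6 st [-0.0442  0.0414  0.1906] w [ 0.5625 -0.1712  0.1906] F [-1.6  2.7  1.3] open 0.0137 g 19.4
[[0.0043, -0.0051, 0.0031], [0.0017, -0.0062, 0.0024], [0.0009, -0.0065, 0.002], [0.0001, -0.0066, 0.0017], [-0.0007, -0.0067, 0.0013], [-0.0015, -0.0066, 0.0009], [-0.0022, -0.0065, 0.0004], [-0.0029, -0.0062, -0.0], [-0.0036, -0.0058, -0.0005], [-0.0042, -0.0053, -0.0009], [-0.0048, -0.0047, -0.0013], [-0.0052, -0.0041, -0.0017], [-0.0056, -0.0034, -0.0021], [-0.0058, -0.0026, -0.0024], [-0.006, -0.0018, -0.0027], [-0.0061, -0.0009, -0.003]]
[np.float64(-0.0381), np.float64(-0.034), np.float64(-0.0304), np.float64(-0.0275), np.float64(-0.0253), np.float64(-0.0239), np.float64(-0.0231), np.float64(-0.0232), np.float64(-0.024), np.float64(-0.0256), np.float64(-0.0279), np.float64(-0.0309), np.float64(-0.0345), np.float64(-0.0387), np.float64(-0.0435), np.float64(-0.0486)]
```

```bash
python3 - <<'E'
from h import *
C=np.array([-.0437,.0405,.1905]); y=np.array([0,1,0])
c0=C-.05*(-np.cos(np.radians(125))*EU+np.sin(np.radians(125))*y)
def f(a,R=.052):
    p=c0+R*(-np.cos(np.radians(a))*EU+np.sin(np.radians(a))*y); p[0]=min(p[0],-.0265); return p
A=np.linspace(131,187,8); P=np.array([W([-.0442,.0410,.1905])]+[W(f(a)) for a in A]); print(np.diff(P,axis=0).round(4).tolist()); print([f(a).round(4).tolist() for a in A])
E
```

```text
[[0.0038, -0.0042, 0.0027], [0.0019, -0.0065, 0.0026], [0.001, -0.0068, 0.0022], [0.0001, -0.007, 0.0018], [-0.0018, -0.0067, 0.0013], [-0.003, -0.0064, 0.0008], [-0.0031, -0.0065, 0.0003], [-0.0031, -0.0066, -0.0002]]
[[-0.039, 0.0388, 0.1932], [-0.0345, 0.0337, 0.1958], [-0.0308, 0.0279, 0.198], [-0.0277, 0.0215, 0.1997], [-0.0265, 0.0147, 0.201], [-0.0265, 0.0077, 0.2018], [-0.0265, 0.0004, 0.2022], [-0.0265, -0.0068, 0.202]]
```

Call:
play_rows(
  increments=[
    {"x": 0.0019,"y": -0.0021,"z": 0.0014,"turn": 0,"hand": 0.13},
    {"x": 0.0019,"y": -0.0021,"z": 0.0013,"turn": 0,"hand": 0.13},
    {"x": 0.001,"y": -0.0032,"z": 0.0013,"turn": 0,"hand": 0.13},
    {"x": 0.0009,"y": -0.0033,"z": 0.0013,"turn": 0,"hand": 0.13},
    {"x": 0.0005,"y": -0.0034,"z": 0.0011,"turn": 0,"hand": 0.13},
    {"x": 0.0005,"y": -0.0034,"z": 0.0011,"turn": 0,"hand": 0.13},
    {"x": 0.0001,"y": -0.0035,"z": 0.0009,"turn": 0,"hand": 0.13},
    {"x": 0,"y": -0.0035,"z": 0.0009,"turn": 0,"hand": 0.13},
  ],
  newtons=12,
)

```text
time: 24.6
position: [0.5694, -0.196, 0.2001]
ee_rot: [0.216, 0.976, 0.0, 0.0]
ft_force: [-3.9, 3.6, 4.3]
opening: 0.0149
grip_force: 12.2
```

```bash
python3 - <<'E'
from h import *
o=state()
s=camera("side")[:,:,::-1]; cv2.imwrite("pics/s8.png",s)
g=s[215:290,310:370].max(2)
for i,r in enumerate(g[::2]): print(215+2*i,"".join("#" if x<50 else "+" if x<75 else "." if x<200 else "o" for x in r))
E
```

```text
t 24.6 st [-0.0274  0.0219  0.2001] w [ 0.5694 -0.196   0.2001] F [-3.9  3.6  4.3] open 0.0149 g 12.2
215 #+...........++##############+++++++#####+++..+++##########+
217 ++.......++###########################+++++++###############
219 ++++....+#########################+++++++#++++#############+
221 ++++....+#####################++....++###+.....+###########+
223 +++....+##################++......++++++++++....+##########+
225 +++++..+++++++#########++.....++#####++++++++....+#######+..
227 ++++++++++++++######+.....++##########+++++++....+###++.....
229 +++++++++++++#######++++###############++++++++++#++........
231 +++++++++++##+######+++++##############+++..................
233 ..++++++++++..+++##+.....++############+++.+++..............
235 ..+++++++++.....++++++.....+###########+++.++++++...........
237 +++++++##++.....+++++++....+##########++++.+++++++++........
239 ++++###+++.......++++++....+###########++.++++++++++++......
241 ###+++++.........++++++++++##+#########++.++++++++++++++....
243 +++...+++..........+++++++++++++######+++++++++++++++++++++.
245 ......+++..........
[... 771 characters left out ...]
...................+++++++........................
271 ............................................................
273 ............................................................
275 ............................................................
277 ................................++++........................
279 ....................+++..........+++........................
281 ....................++++....................................
283 ....................+++++.................+.................
285 .....................+++++...............++.................
287 ......................+++++++.........++++..................
289 ........................++++++++++++++++....................
```

Call:
play_rows(
  increments=[
    {"x": -0.0009,"y": -0.0034,"z": 0.0007,"turn": 0,"hand": 0.13},
    {"x": -0.0009,"y": -0.0033,"z": 0.0006,"turn": 0,"hand": 0.13},
    {"x": -0.0015,"y": -0.0032,"z": 0.0004,"turn": 0,"hand": 0.13},
    {"x": -0.0015,"y": -0.0032,"z": 0.0004,"turn": 0,"hand": 0.13},
    {"x": -0.0015,"y": -0.0033,"z": 0.0002,"turn": 0,"hand": 0.13},
    {"x": -0.0016,"y": -0.0033,"z": 0.0001,"turn": 0,"hand": 0.13},
    {"x": -0.0015,"y": -0.0033,"z": -0.0001,"turn": 0,"hand": 0.13},
    {"x": -0.0016,"y": -0.0033,"z": -0.0001,"turn": 0,"hand": 0.13},
  ],
)

```text
time: 25.65
position: [0.5581, -0.2224, 0.2018]
ee_rot: [0.216, 0.976, -0.0, -0.0]
ft_force: [2.1, 2.0, -3.3]
opening: 0.0132
grip_force: 10.7
```

```bash
python3 - <<'E'
from h import *
o=state()
print((W([0,-.007,0])-O).round(4))
E
```

```text
t 25.65 st [-0.0265 -0.0068  0.2018] w [ 0.5581 -0.2224  0.2018] F [ 2.1  2.  -3.3] open 0.0132 g 10.7
[-0.003  -0.0063  0.    ]
```

Call:
play_rows(
  increments=[
    {"x": -0.001,"y": -0.002,"z": 0,"turn": 0,"hand": 0.25},
    {"x": -0.0025,"y": -0.0045,"z": 0,"turn": 0,"hand": 0.28},
    {"x": -0.0025,"y": -0.0045,"z": 0,"turn": 0,"hand": 0.28},
    {"x": -0.0025,"y": -0.0045,"z": -0.001,"turn": 0,"hand": 0.28},
    {"x": -0.0025,"y": -0.0045,"z": -0.001,"turn": 0,"hand": 0.28},
    {"x": -0.0025,"y": -0.0045,"z": -0.001,"turn": 0,"hand": 0.28},
    {"x": -0.0025,"y": -0.0045,"z": -0.002,"turn": 0,"hand": 0.28},
    {"x": -0.0025,"y": -0.0045,"z": -0.002,"turn": 0,"hand": 0.28},
  ],
)

```text
time: 26.65
position: [0.5398, -0.256, 0.195]
ee_rot: [0.216, 0.976, 0.0, 0.0]
ft_force: [-0.2, 3.6, 1.3]
opening: 0.0243
grip_force: 1.4
```

Call:
play_rows(
  increments=[
    {"x": 0,"y": 0,"z": 0,"turn": 0,"hand": 0.1},
    {"x": 0,"y": 0,"z": 0,"turn": 0,"hand": 0},
    {"x": 0,"y": 0,"z": 0,"turn": 0,"hand": 0},
    {"x": 0,"y": 0,"z": 0,"turn": 0,"hand": 0},
    {"x": 0,"y": 0,"z": 0,"turn": 0,"hand": 0},
    {"x": 0,"y": 0,"z": 0,"turn": 0,"hand": 0},
    {"x": 0,"y": 0,"z": 0,"turn": 0,"hand": 0},
    {"x": 0,"y": 0,"z": 0,"turn": 0,"hand": 0},
  ],
  newtons=20,
)

```text
time: 27.65
position: [0.5397, -0.2558, 0.195]
ee_rot: [0.216, 0.976, -0.0, -0.0]
ft_force: [-0.6, 0.9, -2.3]
opening: 0.0174
grip_force: 20.0
```

```bash
python3 - <<'E'
from h import *
o=state(); print("sin",np.degrees(np.arcsin(np.clip(St(o["position"])[1]/.05,-1,1))))
E
```

```text
t 27.65 st [-0.029  -0.0449  0.195 ] w [ 0.5397 -0.2558  0.195 ] F [-0.6  0.9 -2.3] open 0.0174 g 20.0
sin -63.77459252472904
```

```bash
python3 - <<'E'
from h import *
y=np.array([0,1,0]); D=lambda a:-np.cos(np.radians(a))*EU+np.sin(np.radians(a))*y
c=np.array([-.029,-.0449,.195])-.05*D(244); print(c)
A=np.linspace(244,478,25)[1:]; R=np.r_[.051,.052,np.full(22,.053)]
P=np.array([W([-.029,-.0449,.195])]+[W(c+r*D(a)) for a,r in zip(A,R)])
for k in np.split(np.diff(P,axis=0).round(4),3): print(k.tolist())
E
```

```text
[-4.79814707e-02  3.97023150e-05  1.84040721e-01]
[[-0.0077, -0.0008, -0.0038], [-0.0077, 0.0006, -0.0042], [-0.0075, 0.0021, -0.0044], [-0.0065, 0.0044, -0.0045], [-0.0056, 0.0056, -0.0043], [-0.0045, 0.0067, -0.004], [-0.0033, 0.0076, -0.0036], [-0.002, 0.0082, -0.0031]]
[[-0.0007, 0.0086, -0.0025], [0.0007, 0.0088, -0.0018], [0.002, 0.0087, -0.0011], [0.0033, 0.0084, -0.0003], [0.0045, 0.0078, 0.0005], [0.0056, 0.007, 0.0012], [0.0065, 0.006, 0.0019], [0.0072, 0.0048, 0.0026]]
[[0.0077, 0.0035, 0.0032], [0.008, 0.002, 0.0037], [0.008, 0.0006, 0.0041], [0.0078, -0.0009, 0.0043], [0.0074, -0.0024, 0.0045], [0.0068, -0.0038, 0.0045], [0.006, -0.0051, 0.0044], [0.005, -0.0062, 0.0041]]
```

Call:
play_rows(
  increments=[
    {"x": -0.0077,"y": -0.0008,"z": -0.0038,"turn": 0,"hand": 0},
    {"x": -0.0077,"y": 0.0006,"z": -0.0042,"turn": 0,"hand": 0},
    {"x": -0.0075,"y": 0.0021,"z": -0.0044,"turn": 0,"hand": 0},
    {"x": -0.0065,"y": 0.0044,"z": -0.0045,"turn": 0,"hand": 0},
    {"x": -0.0056,"y": 0.0056,"z": -0.0043,"turn": 0,"hand": 0},
    {"x": -0.0045,"y": 0.0067,"z": -0.004,"turn": 0,"hand": 0},
    {"x": -0.0033,"y": 0.0076,"z": -0.0036,"turn": 0,"hand": 0},
    {"x": -0.002,"y": 0.0082,"z": -0.0031,"turn": 0,"hand": 0},
  ],
)

```text
time: 28.65
position: [0.4981, -0.2213, 0.1646]
ee_rot: [0.216, 0.976, 0.0, 0.004]
ft_force: [9.0, 1.3, 4.4]
opening: 0.018
grip_force: 20.0
```

Call:
play_rows(
  increments=[
    {"x": -0.0007,"y": 0.0086,"z": -0.0025,"turn": 0,"hand": 0},
    {"x": 0.0007,"y": 0.0088,"z": -0.0018,"turn": 0,"hand": 0},
    {"x": 0.002,"y": 0.0087,"z": -0.0011,"turn": 0,"hand": 0},
    {"x": 0.0033,"y": 0.0084,"z": -0.0003,"turn": 0,"hand": 0},
    {"x": 0.0045,"y": 0.0078,"z": 0.0005,"turn": 0,"hand": 0},
    {"x": 0.0056,"y": 0.007,"z": 0.0012,"turn": 0,"hand": 0},
    {"x": 0.0065,"y": 0.006,"z": 0.0019,"turn": 0,"hand": 0},
    {"x": 0.0072,"y": 0.0048,"z": 0.0026,"turn": 0,"hand": 0},
  ],
)

```text
time: 29.65
position: [0.5244, -0.164, 0.1646]
ee_rot: [0.217, 0.976, -0.001, 0.002]
ft_force: [-0.2, -5.4, 1.8]
opening: 0.0175
grip_force: 20.0
```

```bash
python3 - <<'E'
from h import *
o=state(); d=St(o["position"])-np.array([-.04798,0,.18404]); print("R",np.hypot(d@EU,d[1]),"phi",np.degrees(np.arctan2(d[1],-d@EU)),"n",d@N)
E
```

```text
t 29.65 st [-0.0817  0.0319  0.1646] w [ 0.5244 -0.164   0.1646] F [-0.2 -5.4  1.8] open 0.0175 g 20.0
R 0.05030345389202079 phi 39.32387928365914 n 3.928173718596552e-05
```

Tracking is as planned (R 50.3 mm, phi 39°). I play the last stretch.

Call:
play_rows(
  increments=[
    {"x": 0.0077,"y": 0.0035,"z": 0.0032,"turn": 0,"hand": 0},
    {"x": 0.008,"y": 0.002,"z": 0.0037,"turn": 0,"hand": 0},
    {"x": 0.008,"y": 0.0006,"z": 0.0041,"turn": 0,"hand": 0},
    {"x": 0.0078,"y": -0.0009,"z": 0.0043,"turn": 0,"hand": 0},
    {"x": 0.0074,"y": -0.0024,"z": 0.0045,"turn": 0,"hand": 0},
    {"x": 0.0068,"y": -0.0038,"z": 0.0045,"turn": 0,"hand": 0},
    {"x": 0.006,"y": -0.0051,"z": 0.0044,"turn": 0,"hand": 0},
    {"x": 0.005,"y": -0.0062,"z": 0.0041,"turn": 0,"hand": 0},
  ],
)

```text
time: 30.65
position: [0.5797, -0.1738, 0.196]
ee_rot: [0.216, 0.976, -0.0, -0.001]
ft_force: [-5.0, -2.2, -3.5]
opening: 0.0174
grip_force: 20.0
```

```bash
python3 - <<'E'
from h import *
o=state(); d=St(o["position"])-np.array([-.04798,0,.18404]); print("R",np.hypot(d@EU,d[1]),"phi",np.degrees(np.arctan2(d[1],-d@EU)),"n",d@N)
E
```

```text
t 30.65 st [-0.0274  0.0463  0.196 ] w [ 0.5797 -0.1738  0.196 ] F [-5.  -2.2 -3.5] open 0.0174 g 20.0
R 0.052063695874325036 phi 117.18513374075916 n 8.636052608840345e-05
```

Call:
play_rows(
  increments=[
    {"x": -0.002,"y": 0,"z": 0,"turn": 0,"hand": 0.5},
    {"x": 0,"y": 0,"z": 0,"turn": 0,"hand": 0.5},
    {"x": 0,"y": 0,"z": 0,"turn": 0,"hand": 0.5},
    {"x": -0.03,"y": 0.014,"z": 0,"turn": 0,"hand": 0.5},
    {"x": -0.045,"y": 0.021,"z": 0,"turn": 0,"hand": 0.5},
    {"x": -0.045,"y": 0.021,"z": 0.02,"turn": 0,"hand": 0.5},
    {"x": -0.03,"y": -0.02,"z": 0.04,"turn": 0,"hand": 0.5},
    {"x": -0.02,"y": -0.05,"z": 0.02,"turn": 0,"hand": 0.5},
  ],
)

```text
time: 31.65
position: [0.4089, -0.1862, 0.2783]
ee_rot: [0.214, 0.977, 0.001, 0.002]
ft_force: [0.6, -0.2, -0.1]
opening: 0.0439
grip_force: 0.0
```

Call:
play_rows(
  increments=[
    {"x": -0.02,"y": -0.05,"z": 0,"turn": 0,"hand": 0.5},
    {"x": 0,"y": -0.055,"z": 0,"turn": 0,"hand": 0.5},
    {"x": 0,"y": -0.055,"z": 0,"turn": 0,"hand": 0.5},
    {"x": 0,"y": -0.055,"z": 0,"turn": 0,"hand": 0.5},
    {"x": 0,"y": -0.03,"z": 0,"turn": 0,"hand": 0.5},
    {"x": 0,"y": 0,"z": 0,"turn": 0,"hand": 0.5},
    {"x": 0,"y": 0,"z": 0,"turn": 0,"hand": 0.5},
    {"x": 0,"y": 0,"z": 0,"turn": 0,"hand": 0.5},
  ],
)

```text
time: 32.65
position: [0.3895, -0.4312, 0.2766]
ee_rot: [0.215, 0.977, 0.0, 0.0]
ft_force: [-0.1, -0.0, -0.5]
opening: 0.0438
grip_force: 0.0
```

```bash
python3 - <<'E'
from h import *
o=state()
s=save("side","pics/s9.png"); t=save("top","pics/t9.png")
A=cv2.resize(s[130:300,270:410],(400,486),interpolation=3); B=cv2.resize(t[170:310,245:380],(400,415),interpolation=3)
B=np.vstack([B,np.zeros((71,400,3),np.uint8)]); cv2.imwrite("pics/m9.png",np.hstack([A,B]))
E
```

```text
t 32.65 st [-0.091  -0.2673  0.2766] w [ 0.3895 -0.4312  0.2766] F [-0.1 -0.  -0.5] open 0.0438 g 0.0
```

View pics/m9.png

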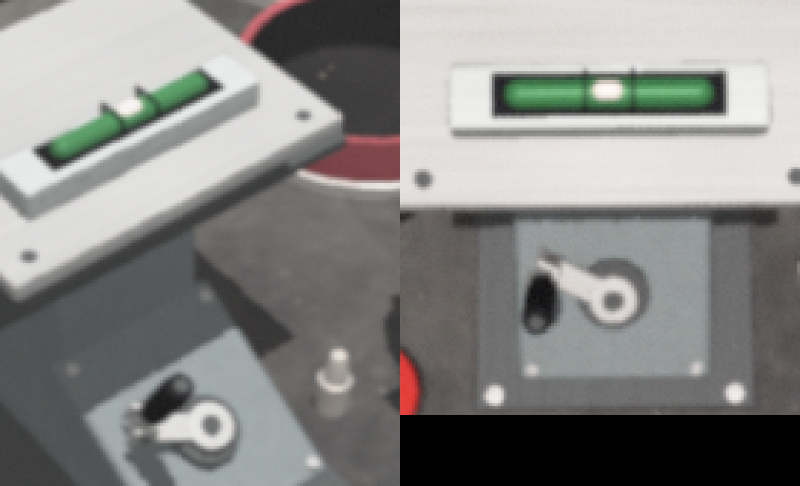

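The bubble is at (607,90) between the lines at 586 and 634, about 1.5 mm off centre. The handle stands out near (540,300), and I check its fold angle.

```bash
python3 - <<'E'
from h import *
from scipy.optimize import least_squares
k=400/140; S=lambda u,v:("side",270+u/k-.5,130+v/k-.5)
q=400/135; T=lambda u,v:("top",245+(u-400)/q-.5,170+v/q-.5)
obs=[(S(182,383),.08),(S(148,415),.02),(T(537,322),.08),(T(546,277),.02)]
def r(v): return np.concatenate([proj(o[0],W(sl(v[0],v[1],s)+.0056*N))-o[1:] for o,s in obs])
f=least_squares(r,[2.1,1.5]); print(np.degrees(f.x[0]),f.x[1],f.fun.round(1))
E
```

```text
118.41503044981097 1.5790780329684595 [-0.3 -0.2  1.7 -1.7  0.1 -0.6 -0.9  2.4]
```

The handle is fully out (fold about 1.58 rad), so I hand in.

```bash
python3 -c "
from plant import *
print(sign_off())"
```

```text
the job is handed in; nothing more can be done
None
```

The job is handed in: the bubble sits about 1.5 mm from centre and the handle stands fully out (fold about 1.58 rad), with the arm clear of everything. The handle slipped partly in once during winding and was pulled back out, and I never moved near the tin, punch or knob but did not measure them at the end.

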